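# Make the leak-test rig safe and release the elbow

## Robot

A 7-joint arm with a two-finger parallel gripper is mounted at the origin on the work surface. World frame = base frame: x ahead of the robot, y to its left, z up, the work surface at z = 0. Lengths are in m, angles in rad, forces in N, time in s.
With the tool pointing down it reaches from about 0.4 to 0.9 m from the base axis. Payload 5.6 kg.
Tool frame: the origin (TCP) lies at the very end of the fingers, on their centre line; the grasp point (between the pads) lies 19 mm behind it (tcp_to_grasp is the distance from the TCP to the grasp point, in m); x points along the fingers, y is the direction in which the jaws open and shut, and the axes are right-handed (so a half turn about x gives the same grasp; the last joint's range is limited). The gripper opens to 92 mm and grips with 3 to 60 N. Pads are 20 mm wide; open, the fingers measure 128 mm over their backs; the gripper's body (75 mm by 189 mm) begins 69 mm behind the grasp point.
Start: joints at [1.263, 0.468, -0.012, 1.603, 0.006, 1.071, -0.056], TCP at [0.17, -0.627, 0.215] pointing down, gripper open.
Joint ranges: [-2.53, 2.53], [-0.31, 2.02], [-1.57, 1.55], [0.28, 2.44], [-1.29, 4.43], [0.15, 1.84], [-2.92, 2.92]. Speed limits (rad/s): [2.57, 2.57, 3.14, 3.14, 3.14, 3.14, 3.14].

## Interface

Orientations are given as a rotation vector (axis times angle).
In Python, from workcell import state, capture, calibration, hand_in, tcp_to_grasp gives the robot as it stands.
- The arm moves only by the tool move_arm, never from a script. Its argument "moves" is a list of rows, each a list of 3 entries, a list of its own where there are three numbers: the shift along the tool's x, y, z as a fraction of full scale, then the turn, a rotation vector about the tool's x, y, z as a fraction of full scale, then the opening, from 0 (shut) to 1 (fully open). In form: [[[tx, ty, tz], [ax, ay, az], jaw], ...]. A call has 1 to 20 rows; each row is the pose to reach, as a shift and turn from the pose commanded when the call began, along the tool's axes at that moment; what a row does not reach only later rows make up. Full scale, the value 1, is 250 mm for a shift and pi/2 rad for a turn. A row lasts 1/12 s, in which the tool goes at most 41.7 mm and 7.16 degrees, less where a joint would pass 70% of its speed; a pose out of reach is approached as far as the arm can. A call with a number of a shift or a turn outside -1 to 1 is refused whole. A call with a gripper value outside its range is refused whole. The fingers move at their own pace and stop on an object; "grip_force" is the grip in N (left out, the last holds). Time passes only in rows, so rows that repeat a pose let the fingers close. It gives the time, the measured TCP pose, the force and the opening at its end, in the units of the state.
- state(): the state, without advancing time (a new reading comes with each control period).
- capture(name): name is "scene" or "top" or "wrist"; returns the picture (400x640x3 uint8, blue, green, red); there is no depth.
- calibration(name): a dict with "mtx" (3x3 intrinsics, pixels), "world_to_cam" (4x4, takes a point from world to camera coordinates); the wrist camera has in their place "hand_eye" (4x4, takes a point from camera to tool coordinates, whose origin is the TCP and whose axes are the tool frame's). Camera axes: x right, y down, z forward; pixel columns grow to the right and rows downward; lengths in m; the calibration is good to about 2 mm. The wrist camera is an equidistant fisheye: a pixel r from the principal point sees the ray r / f radians off the axis. A picture is of the moment at which its call begins: read the wrist's pose just before it. calibration takes no time and is no camera call.
- hand_in(): hands the job in, once; it reports no verdict.
The state is a dict: "clock": time; "joint_positions": joint angles; "qd": joint speeds; "joint_efforts": joint torques, N m; "eef_pos": TCP position; "tool_rot": TCP orientation; "wrist_force": force on the tool from outside, world axes, zero at the start; "ft_torque": the same for the moment, N m; "finger_gap": finger opening in m.
Only numpy, scipy, OpenCV 4.12 (cv2) and the standard library are available. Lean on these libraries where they do the work, as an engineer would, in place of code of your own. Each camera call takes 0.05 s, during which the arm holds its last target.

## Task

The leak test of the pipe elbow on the rig is over: shut both air supply levers fully home, then open the vent lever fully, and only then swing the clamp arm right round to its stop so that the elbow is clear of it. Mechanical interlock rods hold each lever until its turn has come, so feel for a lever that is still blocked and do not force it; find the one that is not yet fully home. Leave the elbow seated in its saddle, and do not disturb the other things on the bench.

Things in the scene. Friction and masses are not known exactly. Their poses are not given: they have to be found in the camera images.
- supply_a_pivot (a point): Supply lever A: point on its upright turning axis, at the mid-height of its grip sleeve (110 mm above the bench). Supplies A and B are identical brass ball valves, 190 mm either side of the vent in one row, each with a filter regulator on the side away from the robot; which of them is left and which right changes from start to start.
- supply_a_grip (a point): Centre of supply lever A's black grip sleeve: a bar 85 mm long, 24 mm wide, 18 mm high (101 to 119 mm above the bench), its centre 82.5 mm from the turning axis, its tip 125 mm. All that lies under the levers (round steel disc of 48 mm radius on each axis, interlock rods, guide blocks) ends at or below 100 mm above the bench.
- supply_a_lever (a joint): Angle of lever A in rad: 0 = fully home, shut, at its stop (lever points to the rig's left, +y at rig yaw 0); 1.57 = fully open (lever points straight towards the robot). Seen from above it shuts clockwise. Turning takes about 0.35 N m (4 N at the sleeve); it stays where it is left. Starts well open, 1.0 to 1.57.
- supply_b_pivot (a point): Supply lever B: same point as for A.
- supply_b_grip (a point): Centre of supply lever B's grip sleeve, same lever and sizes as A.
- supply_b_lever (a joint): Angle of lever B, same meaning as for A. It starts shut but for the last 14 to 29 degrees (0.25 to 0.5 rad), so it is easily taken for shut.
- vent_pivot (a point): Vent lever, in the middle of the row: point on its upright turning axis at the mid-height of its sleeve (110 mm above the bench).
- vent_grip (a point): Centre of the vent lever's grip sleeve; same lever, sleeve and sizes as the supplies' (sleeve 101 to 119 mm above the bench, its centre 82.5 mm from the axis).
- vent_lever (a joint): Vent lever, rad: 0 = shut (start; lever to the rig's left), 1.57 = fully open at its stop (lever straight away from the robot). Opens clockwise seen from above. Blocked solid after 1 or 2 degrees while a supply lever is over about 6 degrees from home. Friction as the supplies', a little more in the first 10 degrees while it pushes two rods out of its notches.
- clamp_pivot (a point): Swing clamp, in front of the vent (nearest the robot): the point on the upright axis of its post, at the mid-height of the knob (167 mm above the bench).
- clamp_knob (a point): Centre of the black grip knob on the clamp arm: an upright cylinder 36 mm across, 30 mm high (152 to 182 mm above the bench), 110 mm from the post's axis, right above the rubber pad that seals the elbow's mouth. The arm under it is a steel bar 26 mm wide, 136 to 148 mm above the bench, 125 mm long from the post's axis.
- clamp_arm (a joint): Clamp arm, rad: 0 = clamped over the elbow (start; arm to the rig's right), 1.15 = swung clear, at its stop. Opens anticlockwise seen from above (from the right to away from the robot). Blocked solid after 1 or 2 degrees unless the vent lever is within about 6 degrees of fully open. Takes about 0.3 N m (3 N at the knob); stays where it is left.
- rig: The test rig: grey base plate 340 x 540 x 12 mm, fixed to the bench. Origin at the centre of its underside, x away from the robot, y to the left, z up; yaw at most 0.15 rad. In its frame (mm): vent axis x 25, y 0; supply axes x 25, y 190 and -190; clamp post x -115, y 0; elbow x -115, y -110. A round brass silencer lies behind the vent valve.
- rod_left: Interlock rod between the vent's disc and the left supply's disc: flat steel bar 8 mm wide, 100 mm long, 92 to 100 mm above the bench, sliding 7 mm. It locks the vent while the left supply is open, and that supply while the vent is open. Origin on the vent axis.
- rod_right: The same between the vent and the right supply. Origin on the vent axis.
- rod_clamp: The same between the vent and the clamp post, 50 mm long: it locks the clamp unless the vent is fully open, and the vent while the clamp is open. Origin on the vent axis.
- elbow_center (a point): The grey pipe elbow under test: 100 mm high, 36 mm outer radius, one mouth up under the clamp's pad, the other on the rig's nozzle (away from the robot); the point lies on the axis of the upright mouth, 50 mm above its foot, its foot 20 mm above the bench.
- spare_elbow_center (a point): Bystander: a second elbow, same as the one under test, standing on the bench at the near left, point 50 mm up.
- reducer_center (a point): Bystander: a black pipe reducer, 90 mm across and 120 mm high, on the bench at the left, point 60 mm up.
- leak_spray_center (a point): Bystander: a white bottle, 64 mm across and 190 mm high, at the right, point 95 mm up.
There are look-alikes about, which are no part of the job. What is shaped like the part that bears elbow_center but pink or yellow is not meant.

How it is judged:
By the outcome, as a careful person would: the job done as asked, in the order asked, and still so for the second after the job is handed in, with the robot touching nothing.
It also fails if it takes over 70 s, if anything falls off the work surface, if the arm or the gripper's body presses on something with over 40 N, if the wrist force passes 120 N, or if a joint passes its speed limit or range.

## Working session

There is one attempt and no reset: what is moved stays moved. The work goes in short steps, Python scripts to look and compute and a tool call to move; the robot and the scene stay as the last step left them, time stands still between calls to the robot, and variables do not carry over. Pictures are saved under pics/ and viewed, and the job is handed in when it is done.

Besides the shell and the picture viewer there is one more tool, called after "Emit:" as name(argument=value, ...) on one line, values as JSON. move_arm: Moves the arm, as the interface text tells. Its arguments: {"type":"object","properties":{"moves":{"type":"array"},"grip_force":{"type":"number"}},"required":["moves"]}

```bash
mkdir -p pics; ls
python3 - <<'E'
from workcell import *
import cv2,numpy as np
np.set_printoptions(precision=4,suppress=True)
s=state();print(s)
for n in("scene","top"):
    cv2.imwrite(f"pics/{n}0.png",capture(n));print(calibration(n))
print(calibration("wrist"),tcp_to_grasp)
E
```

```text
pics
{'clock': 0.0, 'joint_positions': array([ 1.263 ,  0.4684, -0.0116,  1.6036,  0.006 ,  1.0714, -0.0563]), 'qd': array([ 0.0018,  0.0002,  0.0019, -0.0008,  0.0007,  0.0003, -0.0015]), 'joint_efforts': array([ -0.0006, -52.0567,  -0.0128, -24.3751,  -0.0567,   0.0172,
         0.0002]), 'eef_pos': array([ 0.1699, -0.6268,  0.2136]), 'tool_rot': array([ 2.0805,  0.2788, -2.0812]), 'wrist_force': array([ 0.8711,  0.2278, -0.2974]), 'ft_torque': array([-0.0008,  0.0092,  0.0227]), 'finger_gap': 0.09183175964768361}
{'mtx': array([[483.8277,   0.    , 316.1566],
       [  0.    , 483.8277, 202.7774],
       [  0.    ,   0.    ,   1.    ]]), 'world_to_cam': array([[ 0.8533,  0.5213, -0.0139, -0.4244],
       [ 0.4046, -0.6787, -0.6129, -0.0874],
       [-0.3289,  0.5173, -0.7901,  1.6246],
       [ 0.    ,  0.    ,  0.    ,  1.    ]])}
{'mtx': array([[505.4681,   0.    , 323.7639],
       [  0.    , 505.4681, 203.4745],
       [  0.    ,   0.    ,   1.    ]]), 'world_to_cam': array([[ 0.0036, -1.    , -0.002 ,  0.0215],
       [-0.9784, -0.0031, -0.2068,  0.4714],
       [ 0.2068,  0.0027, -0.9784,  1.3174],
       [ 0.    ,  0.    ,  0.    ,  1.    ]])}
{'mtx': array([[309.7069,   0.    , 320.8925],
       [  0.    , 309.7069, 199.3338],
       [  0.    ,   0.    ,   1.    ]]), 'hand_eye': array([[ 0.0014, -0.2464,  0.9692, -0.1699],
       [ 1.    ,  0.0007, -0.0012, -0.0004],
       [-0.0004,  0.9692,  0.2464, -0.0697],
       [ 0.    ,  0.    ,  0.    ,  1.    ]])} 0.0187
```

View pics/scene0.png

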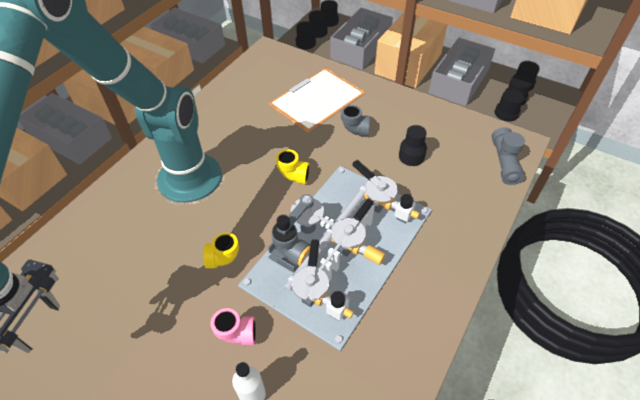

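View pics/top0.png

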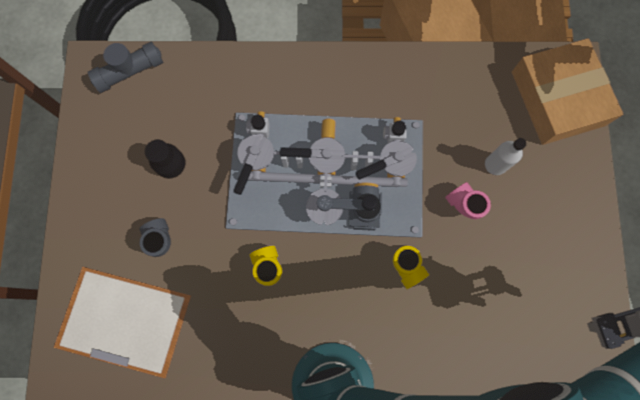

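The top view shows the rig. The left supply (disc ~(256,153)) has its lever pointing toward the robot, so it is A. The right supply (~(398,157)) has its lever slightly open, so it is B. The vent is at (327,154) and the clamp knob at ~(369,207). Next I'll measure.

```bash
cat > h.py <<'E'
from workcell import *
import cv2,numpy as np
np.set_printoptions(precision=4,suppress=True)
def ray(n,uv):
    c=calibration(n);M=c["world_to_cam"];R=M[:3,:3];t=M[:3,3]
    d=R.T@np.linalg.inv(c["mtx"])@np.array([uv[0],uv[1],1.]);return -R.T@t,d
def plane(n,uv,z):
    o,d=ray(n,uv);return o+d*(z-o[2])/d[2]
def tri(uv1,uv2):
    o1,d1=ray("top",uv1);o2,d2=ray("scene",uv2)
    d1/=np.linalg.norm(d1);d2/=np.linalg.norm(d2)
    k=np.linalg.lstsq(np.c_[d1,-d2],o2-o1,rcond=None)[0]
    a=o1+k[0]*d1;b=o2+k[1]*d2;return (a+b)/2,np.linalg.norm(a-b)
def dark(n,img,box,th=60):
    x0,y0,x1,y1=box;g=img[y0:y1,x0:x1].max(2);m=(g<th).astype(np.uint8)
    k,l,s,c=cv2.connectedComponentsWithStats(m,connectivity=8);out=[]
    for i in range(1,k):
        if s[i,4]>40:
            pts=np.argwhere(l==i)[:,::-1].astype(np.float32)
            r=cv2.minAreaRect(pts);out.append((c[i]+[x0,y0],s[i,4],np.array(r[0])+[x0,y0],r[1],cv2.boxPoints(r)+[x0,y0]))
    return out
E
python3 - <<'E'
from h import *
t=cv2.imread("pics/top0.png");s=cv2.imread("pics/scene0.png")
for n,i,b in(("top",t,(220,100,430,240)),("scene",s,(240,150,440,350))):
    for o in dark(n,i,b): print(n,o[0],o[1],o[2],o[3])
cv2.imwrite("pics/tz.png",cv2.resize(t[100:245,220:430],None,fx=3.8,fy=3.8,interpolation=2))
cv2.imwrite("pics/sz.png",cv2.resize(s[150:350,235:440],None,fx=3,fy=3,interpolation=2))
E
```

```text
top [257.3032 121.9097] 155 [257.5 122. ] (14.230247497558594, 12.332881927490234)
top [398.1208 127.8322] 149 [398.5 127.5] (13.0, 13.0)
top [295.3596 152.0037] 267 [295.  152.5] (9.0, 30.0)
top [370.6136 169.0606] 264 [370.5825 169.1856] (8.935046195983887, 30.561920166015625)
top [242.4514 178.5292] 257 [242.3965 178.7586] (8.727680206298828, 30.45403480529785)
top [364.2538 205.2232] 654 [364.3754 204.2431] (29.842870712280273, 33.614830017089844)
scene [412.1609 156.3822] 348 [412.  157.5] (15.0, 26.0)
scene [286.1746 156.8492] 126 [286. 157.] (10.0, 14.0)
scene [362.7902 169.3846] 143 [362.7235 169.4059] (22.88616371154785, 6.6163787841796875)
scene [406.2031 200.8594] 128 [406.5 201. ] (12.0, 11.0)
scene [363.4936 209.2372] 156 [363.56 208.92] (7.200000286102295, 22.799999237060547)
scene [284.0434 228.8728] 346 [283.25 229.25] (23.33452033996582, 22.62741470336914)
scene [313.4565 252.3261] 184 [313.4085 252.3232] (7.288480758666992, 25.067960739135742)
scene [337.5215 299.0368] 163 [337.5 299. ] (14.0, 13.0)
```

```bash
sleep 0
```

```text
(no output)
```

View pics/tz.png

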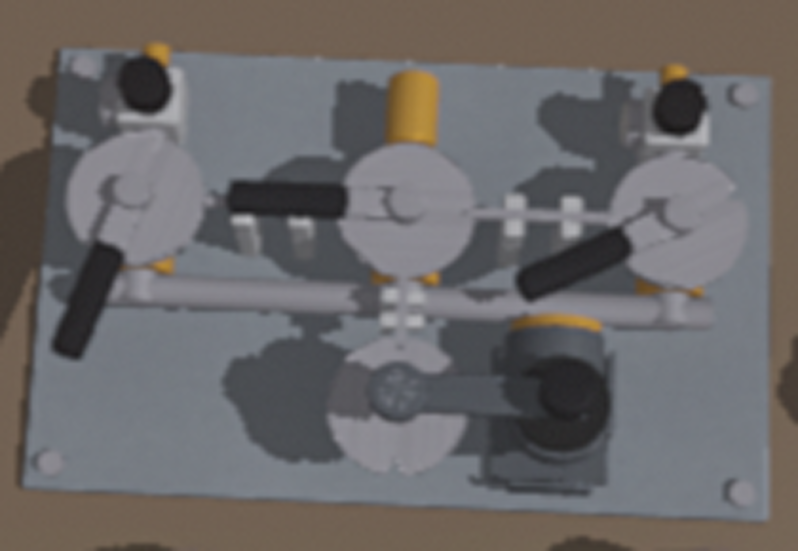

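View pics/sz.png

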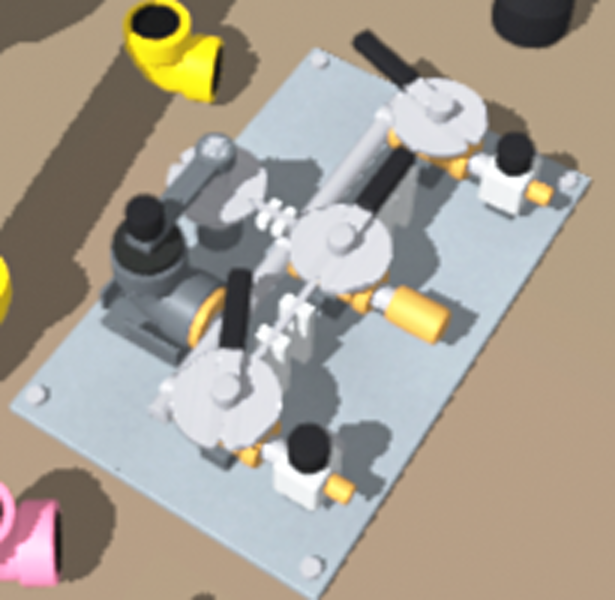

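Run:
```python
from h import *
P={"Agrip":((242.4,178.6),(362.8,169.4)),"Vgrip":((295.2,152.2),(363.5,209)),"Bgrip":((370.6,169.1),(313.4,252.3)),
"Ahub":((254.7,150),(382,185)),"Vhub":((327.1,153.4),(348.7,228.3)),"Bhub":((399.7,155.8),(310,279.3)),
"post":((324.5,202.6),(307,199.3)),"knob":((368.7,201.3),(283.3,220.7))}
Q={}
for k,(a,b) in P.items():
    p,e=tri(a,b);z={'g':.117,'h':.122}.get(k[1],.165);Q[k]=plane("top",a,z);print(k,p,e,plane("top",a,z),plane("scene",b,z))
for c in"AVB":
    d=Q[c+"grip"]-Q[c+"hub"];print(c,np.hypot(*d[:2]),np.arctan2(d[1],d[0]))
d=Q["Ahub"]-Q["Bhub"];print(np.hypot(*d[:2]),np.arctan2(d[1],d[0])-np.pi/2)
t=cv2.imread("pics/top0.png")
```

```text
Agrip [0.5238 0.2352 0.1103] 0.0005736464640179972 [0.5223 0.2342 0.117 ] [0.5261 0.2294 0.117 ]
Vgrip [0.5969 0.0994 0.1115] 0.0022079014673399046 [0.5943 0.0983 0.117 ] [0.5992 0.0965 0.117 ]
Bgrip [ 0.5505 -0.0989  0.1124] 0.0008368964444955318 [ 0.5489 -0.0988  0.117 ] [ 0.5523 -0.101   0.117 ]
Ahub [0.6023 0.2062 0.1126] 0.0022973750734950216 [0.5984 0.204  0.122 ] [0.6058 0.1997 0.122 ]
Vhub [0.5935 0.016  0.1146] 0.003973280869340088 [0.5896 0.0146 0.122 ] [0.597  0.0129 0.122 ]
Bhub [ 0.5864 -0.175   0.1154] 0.0020073845466751596 [ 0.5837 -0.1747  0.122 ] [ 0.5892 -0.1773  0.122 ]
post [0.454  0.0222 0.1478] 0.003421978591766597 [0.4491 0.0209 0.165 ] [0.4627 0.0123 0.165 ]
knob [ 0.4508 -0.0876  0.1738] 4.9016950314064894e-05 [ 0.4527 -0.0883  0.165 ] [ 0.4468 -0.0826  0.165 ]
A 0.08182344991226609 2.7637495288144094
V 0.08380460933957154 1.5155542607581256
B 0.0835575060269153 2.000110703835797
0.37906051191028306 -0.038820880998318374
```

Run:
```python
from h import *
from scipy.spatial.transform import Rotation as Ro
s=state();R=Ro.from_rotvec(s["tool_rot"]).as_matrix();print(R)
Rt=np.array([[0,0,1],[0,1,0],[-1,0,0.]])
print((Ro.from_matrix(R.T@Rt)).as_rotvec()/(np.pi/2), R.T@Rt)
for p in[(.45,.20,.30)]: print(R.T@(np.array(p)-s["eef_pos"])/.25)
print(plane("top",(505,157),.1),plane("top",(410,265),.05),plane("top",(266,265),.05))
```

```text
[[-0.0005  0.2616 -0.9652]
 [ 0.0014 -0.9652 -0.2616]
 [-1.     -0.0015  0.0001]]
[-1.8315 -0.0014  0.0003] [[ 1.      0.0014 -0.0005]
 [ 0.0015 -0.9652  0.2616]
 [-0.0001 -0.2616 -0.9652]]
[-0.3408 -2.8997 -1.9466]
[ 0.588  -0.4571  0.1   ] [ 0.3063 -0.2047  0.05  ] [0.305  0.1747 0.05  ]
```

Emit:
move_arm(moves=[[[-0.34,0,0],[0,0,0],0],[[-0.34,0,0],[0,0,0],0],[[-0.34,-1,-1],[0.1685,0,0],0],[[-0.34,-1,-1],[0.1685,0,0],0],[[-0.34,-1,-1],[0.1685,0,0],0],[[-0.34,-1,-1],[0.1685,0,0],0],[[-0.34,-1,-1],[0.1685,0,0],0],[[-0.34,-1,-1],[0.1685,0,0],0],[[-0.34,-1,-1],[0.1685,0,0],0],[[-0.34,-1,-1],[0.1685,0,0],0],[[-0.34,-1,-1],[0.1685,0,0],0],[[-0.34,-1,-1],[0.1685,0,0],0],[[-0.34,-1,-1],[0.1685,0,0],0],[[-0.34,-1,-1],[0.1685,0,0],0]], grip_force=20)

```text
clock: 1.27
eef_pos: [0.3453, -0.3215, 0.2994]
tool_rot: [-2.22, 0.002, 2.222]
wrist_force: [0.1, 0.2, 0.1]
finger_gap: 0.0014
```

Emit:
move_arm(moves=[[[0,-0.826,-0.676],[0,0,0],0],[[0,-0.826,-0.676],[0,0,0],0],[[0,-0.826,-0.676],[0,0,0],0],[[0,-0.826,-0.676],[0,0,0],0],[[0,-0.826,-0.676],[0,0,0],0],[[0,-0.826,-0.676],[0,0,0],0],[[0,-0.826,-0.676],[0,0,0],0],[[0,-0.826,-0.676],[0,0,0],0],[[0,-0.826,-0.676],[0,0,0],0],[[0,-0.826,-0.676],[0,0,0],0],[[0.2,-0.826,-0.676],[0,0,0],0],[[0.2,-0.826,-0.676],[0,0,0],0],[[0.2,-0.826,-0.676],[0,0,0],0]])

```text
clock: 2.35
eef_pos: [0.512, -0.1159, 0.2469]
tool_rot: [-2.212, 0.003, 2.227]
wrist_force: [0.1, -0.6, -0.2]
finger_gap: 0.0002
```

Run:
```python
from h import *
s=state();print(s)
for n in("scene","top","wrist"):
    cv2.imwrite(f"pics/{n}1.png",capture(n))
```

```text
{'clock': 2.35, 'joint_positions': array([ 0.4889,  0.2584, -0.3881,  1.8471,  0.1107,  1.064 , -1.5161]), 'qd': array([-0.0032, -0.0321, -0.0161, -0.0681, -0.0092,  0.03  ,  0.0048]), 'joint_efforts': array([ -0.2482, -37.3368,  -2.6106, -23.7327,   0.0419,  -0.359 ,
        -0.0551]), 'eef_pos': array([ 0.512 , -0.1159,  0.2469]), 'tool_rot': array([-2.2119,  0.0026,  2.2269]), 'wrist_force': array([ 0.0717, -0.5866, -0.1731]), 'ft_torque': array([ 0.0066,  0.0065, -0.0047]), 'finger_gap': 0.0001962931244517512}
```

View pics/wrist1.png

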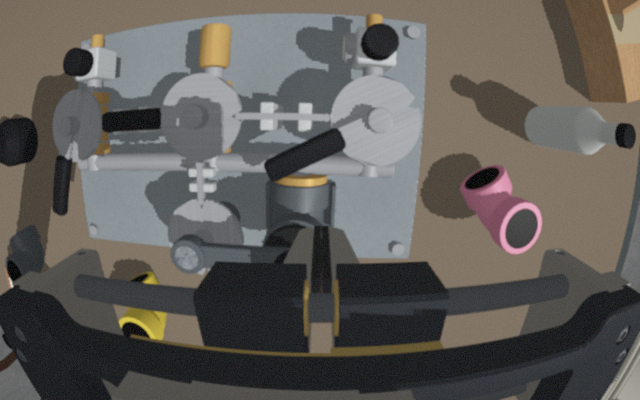

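View pics/scene1.png

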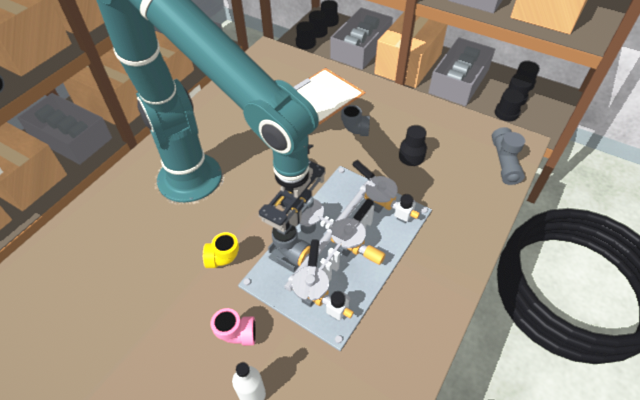

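The wrist view shows the vent hub at (194,116), its sleeve at (131,120), the B hub at (380,121) and the B sleeve at (305,155). I'll check these against the fixed cameras.

```bash
cat >> h.py <<'E'
from scipy.spatial.transform import Rotation as Ro
def wplane(s,uv,z):
    c=calibration("wrist");K=c["mtx"];H=c["hand_eye"]
    v=np.array([uv[0]-K[0,2],uv[1]-K[1,2]]);r=np.hypot(*v);th=r/K[0,0]
    d=np.r_[np.sin(th)*v/r,np.cos(th)]
    R=Ro.from_rotvec(s["tool_rot"]).as_matrix()
    o=R@H[:3,3]+s["eef_pos"];d=R@H[:3,:3]@d
    return o+d*(z-o[2])/d[2]
E
python3 - <<'E'
from h import *
s={"tool_rot":np.array([-2.2119,0.0026,2.2269]),"eef_pos":np.array([0.512,-0.1159,0.2469])}
for k,uv,z in(("Vhub",(194,116),.122),("Vg",(131,120),.117),("Bhub",(380,121),.122),("Bg",(305,155),.117),("Ag",(62,184),.117),("Ahub",(72,125),.122),("post",(186,253),.155)):print(k,wplane(s,uv,z))
E
```

```text
Vhub [0.5915 0.0111 0.122 ]
Vg [0.5944 0.0925 0.117 ]
Bhub [ 0.5825 -0.1713  0.122 ]
Bg [ 0.5488 -0.0995  0.117 ]
Ag [0.5257 0.223  0.117 ]
Ahub [0.5989 0.185  0.122 ]
post [0.4595 0.019  0.155 ]
```

Emit:
move_arm(moves=[[[0.3,0,0],[0,0,0],0],[[0.3,0,0],[0,0,0],0],[[0.4,0,0],[0,0,0],0],[[0.5,0,0],[0,0,0],0],[[0.54,0,0],[0,0,0],0],[[0.54,0,0],[0,0,0],0],[[0.54,0,0],[0,0,0],0]])

```text
clock: 3.08
eef_pos: [0.5159, -0.1144, 0.1158]
tool_rot: [2.223, -0.001, -2.22]
wrist_force: [0.2, 0.5, -0.5]
finger_gap: 0.0002
```

Emit:
move_arm(moves=[[[0.03,0,0],[0,0,0],0],[[0.03,0,0],[0,0,0],0],[[0.03,-0.015,-0.03],[0,0,0],0],[[0.03,-0.03,-0.05],[0,0,0],0],[[0.03,-0.04,-0.07],[0,0,0],0],[[0.03,-0.05,-0.09],[0,0,0],0],[[0.03,-0.06,-0.11],[0,0,0],0],[[0.03,-0.07,-0.13],[0,0,0],0],[[0.03,-0.08,-0.15],[0,0,0],0],[[0.03,-0.09,-0.17],[0,0,0],0],[[0.03,-0.1,-0.185],[0,0,0],0],[[0.03,-0.1,-0.185],[0,0,0],0]])

```text
clock: 4.08
eef_pos: [0.5619, -0.088, 0.1068]
tool_rot: [-2.222, -0.002, 2.221]
wrist_force: [-0.9, -0.6, -0.6]
finger_gap: 0.0005
```

Emit:
move_arm(moves=[[[0,0,-0.01],[0,0,0],0],[[0,0,-0.02],[0,0,0],0],[[0,0,-0.02],[0,0,0],0]])

```text
clock: 4.33
eef_pos: [0.5661, -0.0875, 0.1068]
tool_rot: [-2.22, -0.003, 2.222]
wrist_force: [-4.7, 2.1, -1.1]
finger_gap: 0.0004
```

Emit:
move_arm(moves=[[[0,0,-0.01],[0,0,0],0],[[0,0,-0.02],[0,0,0],0],[[0,0,-0.02],[0,0,0],0]])

```text
clock: 4.58
eef_pos: [0.5681, -0.0875, 0.1067]
tool_rot: [-2.213, -0.003, 2.229]
wrist_force: [-11.3, 3.1, 6.2]
finger_gap: 0.0002
```

Run:
```python
from h import *
s=state();print(s["eef_pos"],s["wrist_force"])
cv2.imwrite(f"pics/w2.png",capture("wrist"))
```

```text
[ 0.5681 -0.0875  0.1067] [-11.2605   3.1277   6.1941]
```

View pics/w2.png

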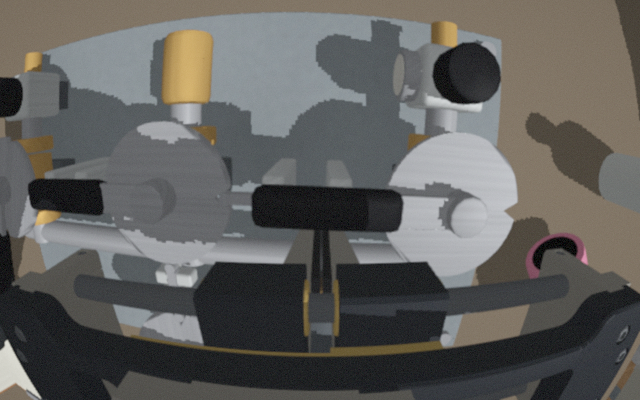

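B is shut against its stop: force has risen to 11 N at the predicted position, and the lever is in line with the shut vent. I'll press a little more, then back off.

Emit:
move_arm(moves=[[[0,0,-0.016],[0,0,0],0],[[0,0,-0.016],[0,0,0],0]])

```text
clock: 4.8
eef_pos: [0.5683, -0.0874, 0.1065]
tool_rot: [-2.204, -0.002, 2.239]
wrist_force: [-22.0, 4.3, 15.8]
finger_gap: 0.0002
```

Emit:
move_arm(moves=[[[0,0,0.08],[0,0,0],0],[[0,0,0.14],[0,0,0],0],[[-0.2,0,0.14],[0,0,0],0],[[-0.5,0,0.14],[0,0,0],0],[[-0.5,-0.2,0.14],[0,0,0],0],[[-0.5,-0.5,0.14],[0,0,0],0],[[-0.5,-0.9,0.14],[0,0,0],0],[[-0.5,-0.9,0.14],[0,0,0],0],[[-0.5,-0.9,0.14],[0,0,0],0],[[-0.5,-0.9,0.14],[0,0,0],0],[[-0.5,-0.9,0.14],[0,0,0],0],[[-0.5,-0.9,0.14],[0,0,0],0]])

```text
clock: 5.8
eef_pos: [0.5412, 0.1384, 0.2329]
tool_rot: [2.224, 0.006, -2.216]
wrist_force: [0.2, -1.0, 0.4]
finger_gap: 0.0003
```

Run:
```python
from h import *
s=state();print(s["eef_pos"],s["wrist_force"],s["tool_rot"],s["joint_positions"])
cv2.imwrite(f"pics/w3.png",capture("wrist"))
cv2.imwrite(f"pics/t3.png",capture("top"))
```

```text
[0.5412 0.1384 0.2329] [ 0.228  -0.9611  0.3704] [ 2.2241  0.0064 -2.2163] [ 0.0828  0.3416 -0.4848  1.7889  0.1806  1.0511 -2.0343]
```

View pics/w3.png

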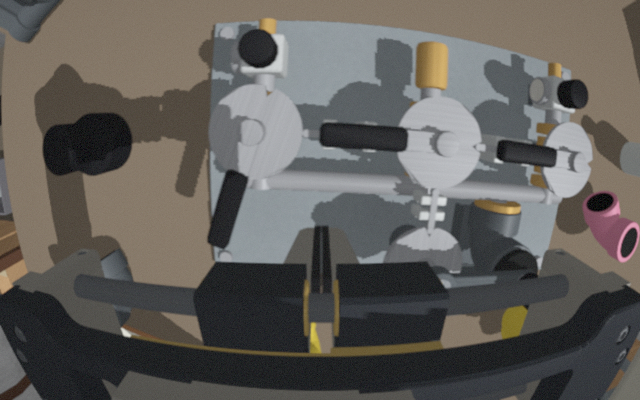

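View pics/t3.png

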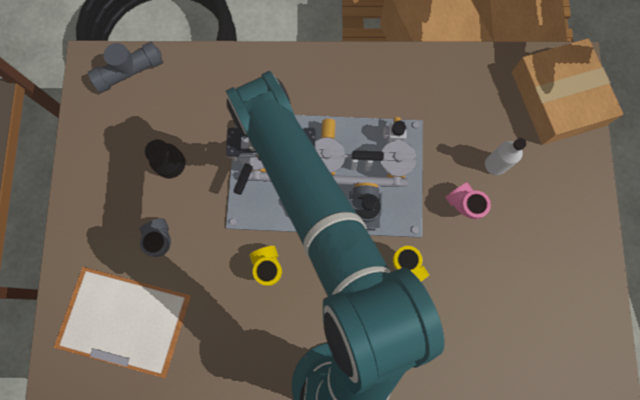

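B now lies in line at its stop; in the top view its sleeve is at (370,156) and its hub at (400,156). Next I'll shut A, whose wrist-view sleeve is at (230,208) and hub at (253,132).

Run:
```python
from h import *
s={"tool_rot":np.array([2.2241,0.0064,-2.2163]),"eef_pos":np.array([0.5412,0.1384,0.2329])}
for k,uv,z in(("Vhub",(450,143),.122),("Vg",(363,136),.117),("Ag",(230,208),.117),("Ahub",(251,132),.122)):print(k,wplane(s,uv,z))
```

```text
Vhub [0.5959 0.0161 0.122 ]
Vg [0.5988 0.1009 0.117 ]
Ag [0.5291 0.2293 0.117 ]
Ahub [0.6029 0.2038 0.122 ]
```

Emit:
move_arm(moves=[[[0,-0.215,0.145],[0,0,0],0],[[0,-0.215,0.145],[0,0,0],0],[[0.15,-0.215,0.145],[0,0,0],0],[[0.3,-0.215,0.145],[0,0,0],0],[[0.4,-0.215,0.145],[0,0,0],0],[[0.45,-0.215,0.145],[0,0,0],0],[[0.49,-0.215,0.145],[0,0,0],0],[[0.49,-0.215,0.145],[0,0,0],0],[[0.49,-0.215,0.145],[0,0,0],0]])

```text
clock: 6.65
eef_pos: [0.5049, 0.1894, 0.1103]
tool_rot: [-2.222, 0.001, 2.219]
wrist_force: [0.2, -0.0, -0.1]
finger_gap: 0.0006
```

Emit:
move_arm(moves=[[[0.012,-0.03,-0.012],[0,0,0],0],[[0.012,-0.068,-0.024],[0,0,0],0],[[0.012,-0.1,-0.03],[0,0,0],0],[[0.012,-0.13,-0.035],[0,0,0],0],[[0.012,-0.16,-0.04],[0,0,0],0],[[0.012,-0.184,-0.046],[0,0,0],0],[[0.012,-0.21,-0.06],[0,0,0],0],[[0.012,-0.235,-0.073],[0,0,0],0],[[0.012,-0.26,-0.087],[0,0,0],0],[[0.012,-0.284,-0.1],[0,0,0],0],[[0.012,-0.303,-0.123],[0,0,0],0],[[0.012,-0.322,-0.146],[0,0,0],0],[[0.012,-0.341,-0.17],[0,0,0],0],[[0.012,-0.36,-0.192],[0,0,0],0],[[0.012,-0.372,-0.216],[0,0,0],0],[[0.012,-0.383,-0.24],[0,0,0],0],[[0.012,-0.395,-0.264],[0,0,0],0],[[0.012,-0.406,-0.288],[0,0,0],0],[[0.012,-0.406,-0.288],[0,0,0],0]])

```text
clock: 8.23
eef_pos: [0.5773, 0.2923, 0.1066]
tool_rot: [-2.222, -0.002, 2.219]
wrist_force: [-0.9, -0.3, -0.5]
finger_gap: 0.0007
```

Emit:
move_arm(moves=[[[0,0,-0.012],[0,0,0],0],[[0,0,-0.024],[0,0,0],0],[[0,0,-0.032],[0,0,0],0],[[0,0,-0.032],[0,0,0],0]])

```text
clock: 8.57
eef_pos: [0.5837, 0.293, 0.1067]
tool_rot: [-2.221, -0.004, 2.221]
wrist_force: [-4.8, 2.0, -1.1]
finger_gap: 0.001
```

Emit:
move_arm(moves=[[[0,0,-0.012],[0,0,0],0],[[0,0,-0.024],[0,0,0],0],[[0,0,-0.024],[0,0,0],0]])

```text
clock: 8.82
eef_pos: [0.5842, 0.293, 0.1066]
tool_rot: [2.208, 0.002, -2.231]
wrist_force: [-17.0, 0.2, 9.1]
finger_gap: 0.0003
```

Emit:
move_arm(moves=[[[0,0,-0.006],[0,0,0],0],[[0,0,-0.006],[0,0,0],0],[[0,0,0.1],[0,0,0],0],[[0,0,0.16],[0,0,0],0],[[-0.3,0,0.16],[0,0,0],0],[[-0.4,0.1,0.16],[0,0,0],0],[[-0.4,0.3,0.16],[0,0,0],0],[[-0.4,0.5,0.16],[0,0,0],0],[[-0.4,0.772,0.16],[0,0,0],0],[[-0.4,0.772,0.16],[0,0,0],0],[[-0.4,0.772,0.16],[0,0,0],0],[[-0.4,0.772,0.16],[0,0,0],0],[[-0.4,0.772,0.16],[0,0,0],0],[[-0.4,0.772,0.16],[0,0,0],0]])

```text
clock: 9.98
eef_pos: [0.5506, 0.0998, 0.2071]
tool_rot: [2.223, 0.003, -2.219]
wrist_force: [-0.3, 1.0, -0.1]
finger_gap: 0.0006
```

Run:
```python
from h import *
s=state();print(s["eef_pos"],s["wrist_force"],s["tool_rot"],s["joint_positions"])
cv2.imwrite(f"pics/w4.png",capture("wrist"))
```

```text
[0.5506 0.0998 0.2071] [-0.2819  1.0113 -0.0725] [ 2.2231  0.0032 -2.2189] [ 0.1361  0.37   -0.4659  1.8127  0.1936  1.0018 -1.9761]
```

View pics/w4.png

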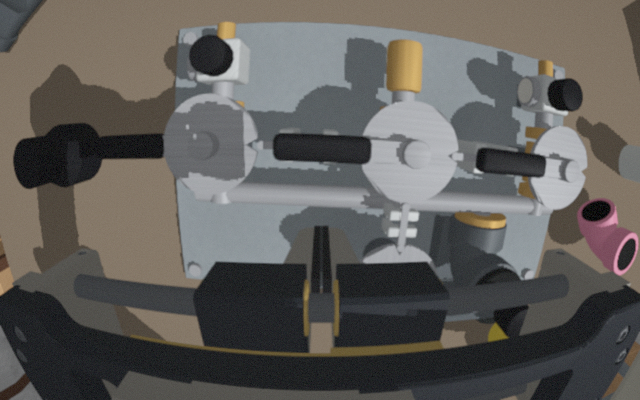

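All three levers now point left in one line: A's sleeve is near (130,147), the vent's at (322,149) and B's at (511,162). Next is the vent, starting with a gentle feel.

Emit:
move_arm(moves=[[[0.15,0,0],[0,0,0],0],[[0.3,0,0],[0,0,0],0],[[0.4,0,0],[0,0,0],0],[[0.4,0,0],[0,0,0],0],[[0.4,0,-0.04],[0,0,0],0],[[0.4,0,-0.08],[0,0,0],0],[[0.4,0,-0.1],[0,0,0],0],[[0.4,0,-0.12],[0,0,0],0],[[0.4,0,-0.13],[0,0,0],0]])

```text
clock: 10.78
eef_pos: [0.5825, 0.0997, 0.1082]
tool_rot: [-2.22, -0.002, 2.222]
wrist_force: [-5.1, 1.9, 2.8]
finger_gap: 0.0003
```

Emit:
move_arm(moves=[[[0,0,-0.012],[0,0,0],0],[[0,0,-0.024],[0,0,0],0],[[0,0,-0.024],[0,0,0],0]])

```text
clock: 11.03
eef_pos: [0.589, 0.0996, 0.1081]
tool_rot: [-2.222, -0.002, 2.22]
wrist_force: [-3.6, 2.3, 2.4]
finger_gap: 0.0005
```

The vent is free: it is past 8° with only about 4 N. I'll continue along the arc.

Emit:
move_arm(moves=[[[0,-0.01,-0.03],[0,0,0],0],[[0,-0.015,-0.055],[0,0,0],0],[[0,-0.02,-0.076],[0,0,0],0],[[0,-0.015,-0.1],[0,0,0],0],[[0,-0.01,-0.123],[0,0,0],0],[[0,-0.003,-0.147],[0,0,0],0],[[0,0.004,-0.17],[0,0,0],0],[[0,0.018,-0.193],[0,0,0],0],[[0,0.032,-0.215],[0,0,0],0],[[0,0.046,-0.237],[0,0,0],0],[[0,0.06,-0.26],[0,0,0],0],[[0,0.06,-0.26],[0,0,0],0]])

```text
clock: 12.03
eef_pos: [0.6543, 0.0828, 0.1072]
tool_rot: [-2.221, 0.001, 2.22]
wrist_force: [-2.1, 0.2, -0.0]
finger_gap: 0.0005
```

Emit:
move_arm(moves=[[[0,0.02,-0.018],[0,0,0],0],[[0,0.042,-0.036],[0,0,0],0],[[0,0.063,-0.054],[0,0,0],0],[[0,0.084,-0.072],[0,0,0],0],[[0,0.108,-0.083],[0,0,0],0],[[0,0.132,-0.094],[0,0,0],0],[[0,0.145,-0.1],[0,0,0],0],[[0,0.145,-0.1],[0,0,0],0]])

```text
clock: 12.7
eef_pos: [0.6794, 0.0454, 0.1069]
tool_rot: [-2.223, 0.002, 2.219]
wrist_force: [-0.8, 1.7, 0.2]
finger_gap: 0.0003
```

Emit:
move_arm(moves=[[[0,0.012,0],[0,0,0],0],[[0,0.024,0],[0,0,0],0],[[0,0.024,0],[0,0,0],0]])

```text
clock: 12.95
eef_pos: [0.6798, 0.0408, 0.107]
tool_rot: [-2.225, -0.001, 2.217]
wrist_force: [2.7, 2.4, -0.8]
finger_gap: 0.0003
```

Run:
```python
from h import *
s=state();print(s["eef_pos"],s["wrist_force"])
cv2.imwrite(f"pics/w5.png",capture("wrist"))
```

```text
[0.6798 0.0408 0.107 ] [ 2.6984  2.4125 -0.7993]
```

View pics/w5.png

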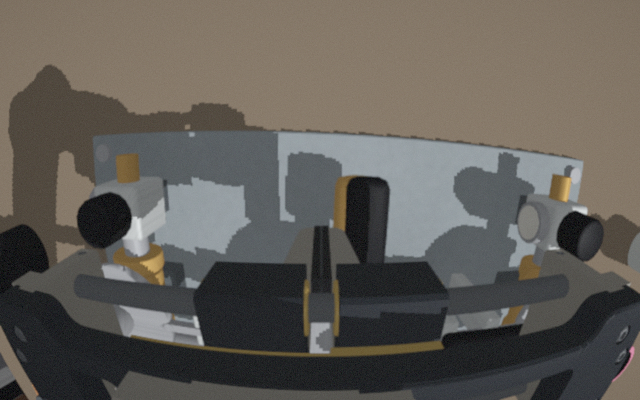

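Not at the stop yet, since the force is still low. I'll keep going in small steps.

Emit:
move_arm(moves=[[[0,0.01,0],[0,0,0],0],[[0,0.02,0],[0,0,0],0],[[0,0.02,0],[0,0,0],0]])

```text
clock: 13.25
eef_pos: [0.6797, 0.0385, 0.1071]
tool_rot: [-2.224, -0.005, 2.216]
wrist_force: [3.4, 7.8, -1.8]
finger_gap: 0.0003
```

Emit:
move_arm(moves=[[[0,0.01,0],[0,0,0],0],[[0,0.016,0],[0,0,0],0],[[0,0.016,0],[0,0,0],0]])

```text
clock: 13.5
eef_pos: [0.6797, 0.0383, 0.1072]
tool_rot: [-2.224, -0.013, 2.215]
wrist_force: [4.1, 13.6, -3.4]
finger_gap: 0.0006
```

Emit:
move_arm(moves=[[[0,0.016,0],[0,0,0],0],[[0,0.016,0],[0,0,0],0],[[0,-0.1,0],[0,0,0],0],[[0,-0.13,0],[0,0,0],0],[[-0.2,-0.13,0],[0,0,0],0],[[-0.5,-0.13,0],[0,0,0],1],[[-0.7,-0.13,0],[0,0,0],1],[[-0.7,-0.13,0],[0,0,0],1],[[-0.7,-0.13,0],[0,0,0],1]])

```text
clock: 14.25
eef_pos: [0.6815, 0.063, 0.2902]
tool_rot: [-2.234, 0.003, 2.208]
wrist_force: [0.6, 0.1, 0.6]
finger_gap: 0.0251
```

Emit:
move_arm(moves=[[[0,0.6,0.9],[-1,0,0],1],[[0,0.6,0.9],[-1,0,0],1],[[0,0.6,0.9],[-1,0,0],1],[[0,0.6,0.9],[-1,0,0],1],[[0,0.6,0.9],[-1,0,0],1],[[0,0.6,0.9],[-1,0,0],1],[[0,0.6,0.9],[-1,0,0],1],[[0,0.6,0.9],[-1,0,0],1],[[0,0.6,0.9],[-1,0,0],1],[[0,0.6,0.9],[-1,0,0],1],[[0,0.6,0.9],[-1,0,0],1],[[0,0.6,0.9],[-1,0,0],1],[[0,0.6,0.9],[-1,0,0],1],[[0,0.6,0.9],[-1,0,0],1],[[0,0.6,0.9],[-1,0,0],1],[[0,0.6,0.9],[-1,0,0],1]])

```text
clock: 15.58
eef_pos: [0.4531, -0.0864, 0.2816]
tool_rot: [1.211, 1.207, -1.212]
wrist_force: [0.1, -0.4, -0.5]
finger_gap: 0.0922
```

Run:
```python
from h import *
s=state();print(s["eef_pos"],s["wrist_force"],s["tool_rot"],s["joint_positions"]);print(Ro.from_rotvec(s["tool_rot"]).as_matrix())
for n in("wrist","top","scene"):cv2.imwrite(f"pics/{n}6.png",capture(n))
```

```text
[ 0.4531 -0.0864  0.2816] [ 0.1349 -0.405  -0.4705] [ 1.2108  1.2074 -1.2122] [ 0.7068  0.1262 -0.6329  1.9325  0.0842  1.1089  0.0369]
[[-0.0004  1.     -0.0032]
 [-0.0008 -0.0032 -1.    ]
 [-1.     -0.0004  0.0008]]
```

View pics/wrist6.png

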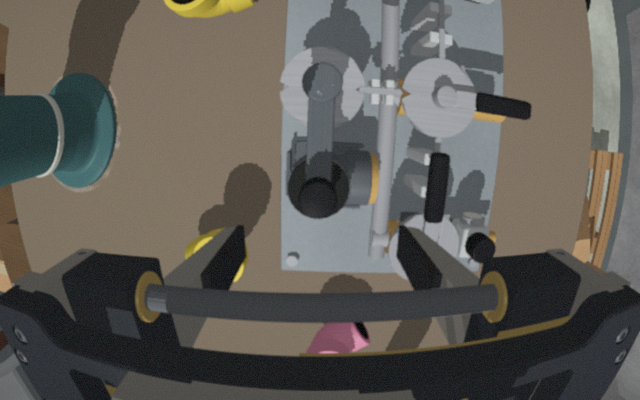

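View pics/top6.png

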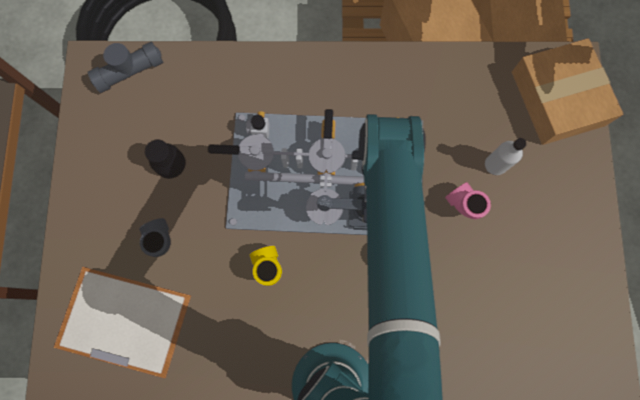

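View pics/scene6.png

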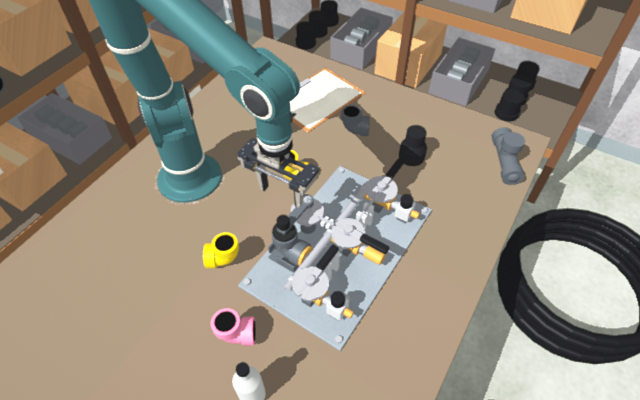

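The wrist view shows the vent lever pointing away from the robot (hub (448,95), sleeve (503,106)), with A and B in line. The knob is at ~(319,190) and the post at (322,82).

Run:
```python
from h import *
s=state()
for k,uv,z in(("Vhub",(448,96),.122),("Vg",(503,106),.117),("Vtip",(529,110),.117),("Bg",(437,188),.117),("knobtop",(319,190),.182),("post",(322,82),.155)):print(k,wplane(s,uv,z))
w=cv2.imread("pics/wrist6.png");cv2.imwrite("pics/wz6.png",cv2.resize(w[40:240,260:560],None,fx=2.6,fy=2.6))
```

```text
Vhub [0.5948 0.0184 0.122 ]
Vg [0.6728 0.0147 0.117 ]
Vtip [0.7149 0.0144 0.117 ]
Bg [ 0.5883 -0.0875  0.117 ]
knobtop [ 0.4521 -0.0759  0.182 ]
post [0.4549 0.0228 0.155 ]
```

View pics/wz6.png

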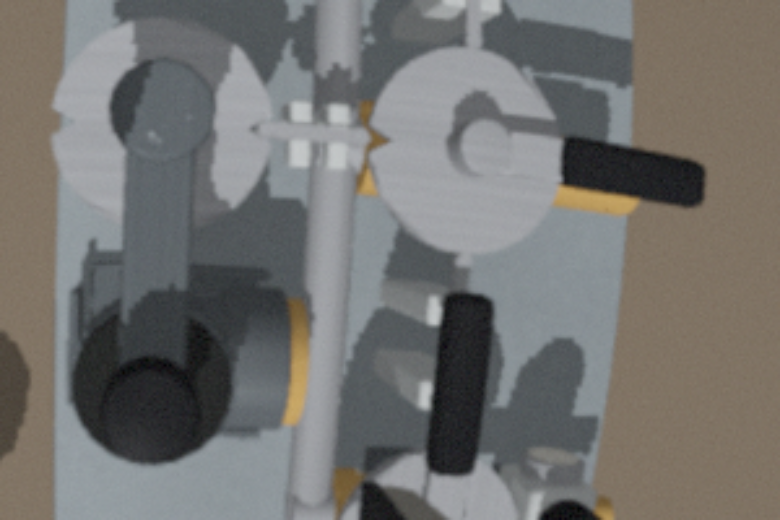

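Emit:
move_arm(moves=[[[0,-0.008,0.006],[-0.39,0,0],1],[[0,-0.008,0.006],[-0.39,0,0],1],[[0,-0.008,0.006],[-0.39,0,0],1],[[0,-0.008,0.006],[-0.39,0,0],1],[[0,-0.008,0.006],[-0.39,0,0],1],[[0.15,-0.008,0.006],[-0.39,0,0],1],[[0.3,-0.008,0.006],[-0.39,0,0],1],[[0.4,-0.008,0.006],[-0.39,0,0],1],[[0.45,-0.008,0.006],[-0.39,0,0],1],[[0.48,-0.008,0.006],[-0.39,0,0],1],[[0.49,-0.008,0.006],[-0.39,0,0],1],[[0.49,-0.008,0.006],[-0.39,0,0],1]])

```text
clock: 16.73
eef_pos: [0.4517, -0.0871, 0.1591]
tool_rot: [0.747, 1.439, -0.747]
wrist_force: [0.4, -0.1, 0.5]
finger_gap: 0.092
```

Run:
```python
from h import *
s=state();print(s["eef_pos"],s["wrist_force"],s["joint_positions"]);print(Ro.from_rotvec(s["tool_rot"]).as_matrix())
cv2.imwrite(f"pics/w7.png",capture("wrist"))
cv2.imwrite(f"pics/s7.png",cv2.resize(capture("scene")[120:320,200:400],None,fx=3,fy=3))
```

```text
[ 0.4517 -0.0871  0.1591] [ 0.3775 -0.1218  0.4837] [ 0.6874  0.2998 -0.6524  2.0706  0.242   0.8449  0.5071]
[[-0.0001  0.8182  0.575 ]
 [ 0.0001  0.575  -0.8182]
 [-1.      0.     -0.0001]]
```

View pics/w7.png

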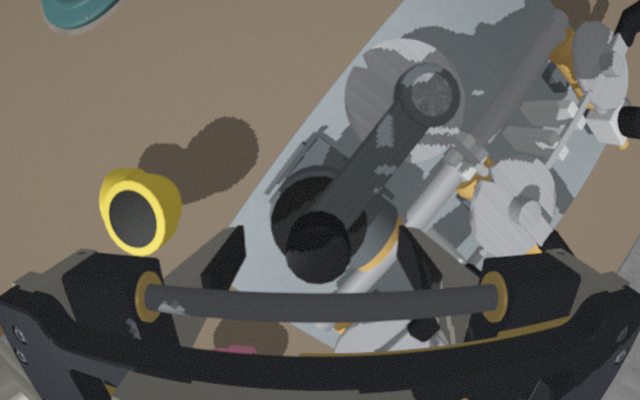

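View pics/s7.png

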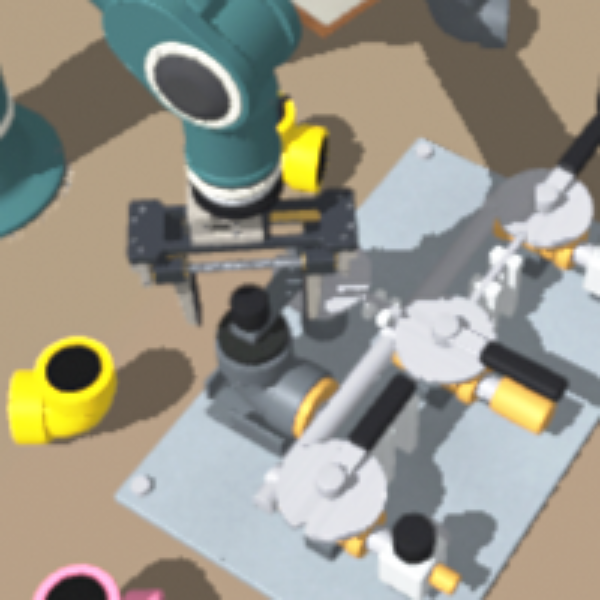

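Run:
```python
from h import *
s=state()
print(wplane(s,(318,237),.182),wplane(s,(318,247),.182),wplane(s,(430,93),.155))
c=calibration("wrist");K=c["mtx"];H=np.linalg.inv(c["hand_eye"]);
def pr(p):
    R=Ro.from_rotvec(s["tool_rot"]).as_matrix();q=H[:3,:3]@(R.T@(np.array(p)-s["eef_pos"]))+H[:3,3]
    th=np.arctan2(np.hypot(*q[:2]),q[2]);return K[:2,2]+K[0,0]*th*q[:2]/np.hypot(*q[:2])
for p in((.4508,-.0876,.182),(.4508,-.0876,.152),s["eef_pos"],(.454,.022,.155)):print(p,pr(p))
t=cv2.imread("pics/scene6.png");
print(tri((368.7,201.3),(283.3,220.7)))
```

```text
[ 0.4447 -0.0778  0.182 ] [ 0.4479 -0.0824  0.182 ] [0.4537 0.0221 0.155 ]
(0.4508, -0.0876, 0.182) [316.7683 257.3382]
(0.4508, -0.0876, 0.152) [317.2769 236.6991]
[ 0.4523 -0.0872  0.16  ] [319.5355 242.4485]
(0.454, 0.022, 0.155) [430.3318  93.4288]
(array([ 0.4508, -0.0876,  0.1738]), np.float64(4.9016950314064894e-05))
```

Emit:
move_arm(moves=[[[0,0,-0.014],[0,0,0],0.6],[[0,0,-0.014],[0,0,0],0.45],[[0,0,-0.014],[0,0,0],0.3],[[0,0,-0.014],[0,0,0],0.3],[[0,0,-0.014],[0,0,0],0.3],[[0,0,-0.014],[0,0,0],0.3],[[0,0,-0.014],[0,0,0],0.3]], grip_force=12)

```text
clock: 17.42
eef_pos: [0.4494, -0.0844, 0.1591]
tool_rot: [0.747, 1.438, -0.747]
wrist_force: [0.3, -0.1, 0.2]
finger_gap: 0.047
```

Emit:
move_arm(moves=[[[0,0,0],[0,0,0],0.3],[[0,0,0],[0,0,0],0.3],[[0,0,0],[0,0,0],0.3],[[0,0,0],[0,0,0],0.3]])

```text
clock: 17.75
eef_pos: [0.4488, -0.0852, 0.159]
tool_rot: [0.746, 1.439, -0.749]
wrist_force: [-2.6, -3.6, 1.8]
finger_gap: 0.0356
```

Run:
```python
import numpy as np
v=np.array([-.0052,-.1075])
for a in np.arange(0.05,1.3,.075):
    c,s=np.cos(a),np.sin(a);d=np.array([[c,-s],[s,c]])@v-v
    print(round(a,3),np.round([(.8182*d[0]+.575*d[1])/.25,(.575*d[0]-.818*d[1])/.25],3),np.round(v+d+[.454,.022],4))
```

```text
0.05 [0.017 0.013] [ 0.4542 -0.0856]
0.125 [0.044 0.03 ] [ 0.4622 -0.0853]
0.2 [0.073 0.046] [ 0.4703 -0.0844]
0.275 [0.102 0.059] [ 0.4782 -0.0829]
0.35 [0.133 0.07 ] [ 0.486  -0.0808]
0.425 [0.164 0.079] [ 0.4936 -0.0781]
0.5 [0.195 0.085] [ 0.501  -0.0748]
0.575 [0.227 0.089] [ 0.5081 -0.071 ]
0.65 [0.26  0.091] [ 0.5149 -0.0667]
0.725 [0.292 0.09 ] [ 0.5214 -0.0619]
0.8 [0.324 0.087] [ 0.5275 -0.0566]
0.875 [0.356 0.081] [ 0.5332 -0.0509]
0.95 [0.387 0.073] [ 0.5384 -0.0448]
1.025 [0.418 0.062] [ 0.5432 -0.0382]
1.1 [0.447 0.05 ] [ 0.5474 -0.0314]
1.175 [0.476 0.035] [ 0.5512 -0.0242]
1.25 [0.503 0.018] [ 0.5544 -0.0168]
```

First a gentle feel to about 7°.

Emit:
move_arm(moves=[[[0,0.01,0.007],[0,0,0],0.3],[[0,0.017,0.013],[0,0,0],0.3],[[0,0.03,0.021],[0,0,0],0.3],[[0,0.044,0.03],[0,0,0],0.3],[[0,0.044,0.03],[0,0,0],0.3]])

```text
clock: 18.17
eef_pos: [0.4623, -0.0865, 0.1589]
tool_rot: [0.745, 1.438, -0.751]
wrist_force: [-2.6, -7.0, 2.0]
finger_gap: 0.0357
```

Emit:
move_arm(moves=[[[0,0.031,0.022],[0,0,0],0.3],[[0,0.061,0.036],[0,0,0],0.3],[[0,0.092,0.047],[0,0,0],0.3],[[0,0.123,0.056],[0,0,0],0.3],[[0,0.154,0.062],[0,0,0],0.3],[[0,0.186,0.066],[0,0,0],0.3],[[0,0.219,0.068],[0,0,0],0.3],[[0,0.251,0.067],[0,0,0],0.3],[[0,0.284,0.064],[0,0,0],0.3],[[0,0.316,0.058],[0,0,0],0.3],[[0,0.347,0.05],[0,0,0],0.3],[[0,0.378,0.039],[0,0,0],0.3],[[0,0.39,0.033],[0,0,0],0.3],[[0,0.39,0.033],[0,0,0],0.3]])

```text
clock: 19.33
eef_pos: [0.5479, -0.0351, 0.1589]
tool_rot: [0.747, 1.438, -0.747]
wrist_force: [2.5, -3.2, -1.0]
finger_gap: 0.0358
```

Emit:
move_arm(moves=[[[0,0.015,-0.007],[0,0,0],0.3],[[0,0.03,-0.014],[0,0,0],0.3],[[0,0.03,-0.014],[0,0,0],0.3]])

```text
clock: 19.58
eef_pos: [0.5514, -0.0281, 0.1589]
tool_rot: [0.747, 1.438, -0.748]
wrist_force: [0.3, -3.8, -0.4]
finger_gap: 0.0355
```

Emit:
move_arm(moves=[[[0,0.015,-0.008],[0,0,0],0.3],[[0,0.015,-0.008],[0,0,0],0.3]])

```text
clock: 19.75
eef_pos: [0.5525, -0.026, 0.1588]
tool_rot: [0.745, 1.439, -0.751]
wrist_force: [-2.2, -7.6, 2.0]
finger_gap: 0.0356
```

Emit:
move_arm(moves=[[[0,0.012,-0.006],[0,0,0],0.3],[[0,0.012,-0.006],[0,0,0],0.3]])

```text
clock: 19.92
eef_pos: [0.5525, -0.026, 0.1587]
tool_rot: [0.743, 1.44, -0.757]
wrist_force: [-7.2, -13.1, 6.5]
finger_gap: 0.0357
```

Emit:
move_arm(moves=[[[0,0.012,-0.007],[0,0,0],0.3],[[0,0.012,-0.007],[0,0,0],0.3]])

```text
clock: 20.08
eef_pos: [0.5525, -0.026, 0.1585]
tool_rot: [0.739, 1.44, -0.763]
wrist_force: [-10.2, -19.1, 9.5]
finger_gap: 0.0359
```

Emit:
move_arm(moves=[[[0,-0.026,0.014],[0,0,0],0.3],[[0,-0.026,0.014],[0,0,0],0.3],[[0,-0.026,0.014],[0,0,0],0.8],[[0,-0.026,0.014],[0,0,0],0.8],[[0,-0.026,0.014],[0,0,0],0.8],[[0,-0.026,0.014],[0,0,0],0.8],[[0,-0.026,0.014],[0,0,0],0.8],[[0,-0.026,0.014],[0,0,0],0.8]])

```text
clock: 20.75
eef_pos: [0.5531, -0.0236, 0.1591]
tool_rot: [0.747, 1.439, -0.746]
wrist_force: [-1.0, 0.0, -0.2]
finger_gap: 0.0726
```

Emit:
move_arm(moves=[[[-0.1,0,0],[0,0,0],0.8],[[-0.25,0,0],[0,0,0],0.8],[[-0.4,0,0],[0,0,0],0.8],[[-0.6,0,0],[0,0,0],0.8],[[-0.6,0,0],[0,0,0],0.8],[[-0.6,-0.4,0.8],[0,0,0],0.8],[[-0.6,-0.4,0.8],[0,0,0],0.8],[[-0.6,-0.4,0.8],[0,0,0],0.8],[[-0.6,-0.4,0.8],[0,0,0],0.8],[[-0.6,-0.4,0.8],[0,0,0],0.8],[[-0.6,-0.4,0.8],[0,0,0],0.8],[[-0.6,-0.4,0.8],[0,0,0],0.8],[[-0.6,-0.4,0.8],[0,0,0],0.8]])

```text
clock: 21.83
eef_pos: [0.5861, -0.2454, 0.3082]
tool_rot: [0.749, 1.44, -0.747]
wrist_force: [0.3, 1.0, 0.2]
finger_gap: 0.0736
```

Run:
```python
from h import *
s=state();print(s["eef_pos"],s["wrist_force"],s["clock"])
for n in("wrist","top","scene"):cv2.imwrite(f"pics/{n}8.png",capture(n))
```

```text
[ 0.5861 -0.2454  0.3082] [0.3081 1.0471 0.229 ] 21.8333
```

View pics/top8.png

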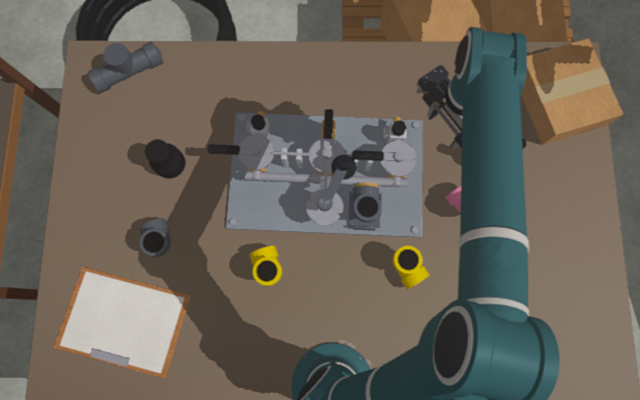

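View pics/scene8.png

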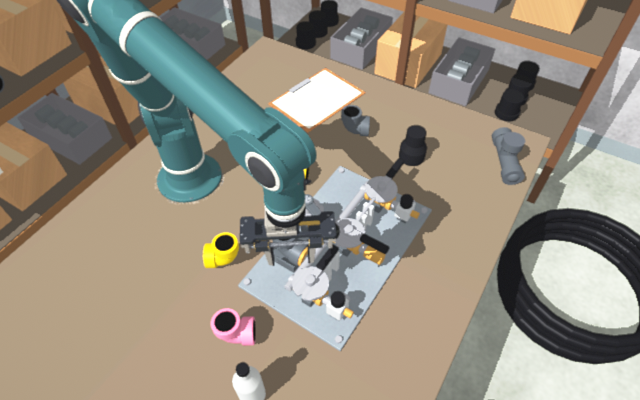

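View pics/wrist8.png

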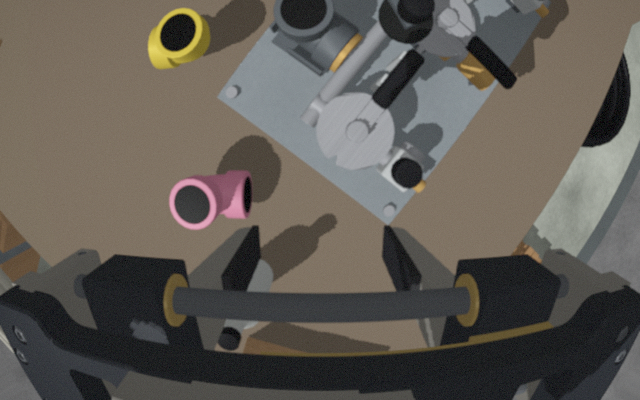

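The top view shows the clamp swung back with its knob at (343,166), the elbow mouth clear at (367,206), the vent pointing away, and both supplies in line. I'll check the angles numerically.

Run:
```python
from h import *
t=cv2.imread("pics/top8.png");cv2.imwrite("pics/tz8.png",cv2.resize(t[100:240,205:430],None,fx=3.5,fy=3.5,interpolation=2))
P={"A":(.602,.206),"V":(.595,.0155),"B":(.5865,-.175)}
for o in dark("top",t,(205,100,430,240)):
    p=plane("top",o[2],.117);e=max(o[3]);
    for k,q in P.items():
        d=p[:2]-q
        if .06<np.hypot(*d)<.1: print(k,p,o[3],np.hypot(*d),np.arctan2(d[1],d[0]))
    bp=o[4];a,b=bp[1]-bp[0],bp[2]-bp[1];L=a if np.hypot(*a)>np.hypot(*b) else b;print("   px",o[2],"axis",np.arctan2(-L[0],-L[1])%np.pi)
c=plane("top",(343,165),.17);print("knob",c,np.arctan2(c[1]-.022,c[0]-.454)+1.61)
```

```text
V [0.6727 0.0122 0.117 ] (7.849242210388184, 28.337095260620117) 0.07777641450739183 -0.0422423524944067
   px [328.0664 124.0044] axis 3.075024727113252
A [0.6778 0.1998 0.117 ] (14.0, 13.0) 0.0760681683694166 -0.08155166393481961
   px [257.5 122. ] axis 0.0
B [ 0.6634 -0.1731  0.117 ] (13.0, 12.0) 0.07695317313692375 0.024075678688899628
   px [398.  127.5] axis 0.0
A [0.6024 0.2871 0.117 ] (31.219947814941406, 9.460589408874512) 0.08108147576825266 1.5654623819631683
   px [223.4199 149.0221] axis 1.518213249128831
V [ 0.5734 -0.061   0.117 ] (23.255107879638672, 52.771202087402344) 0.07946785840867733 -1.8456887454956878
   px [356. 160.] axis 2.034443871139821
   px [355.6055 193.9817] axis 2.8501354292870666
   px [367.  206.5] axis 1.5707963267948966
knob [ 0.5443 -0.025   0.17  ] 1.1298121970584283
```

View pics/tz8.png

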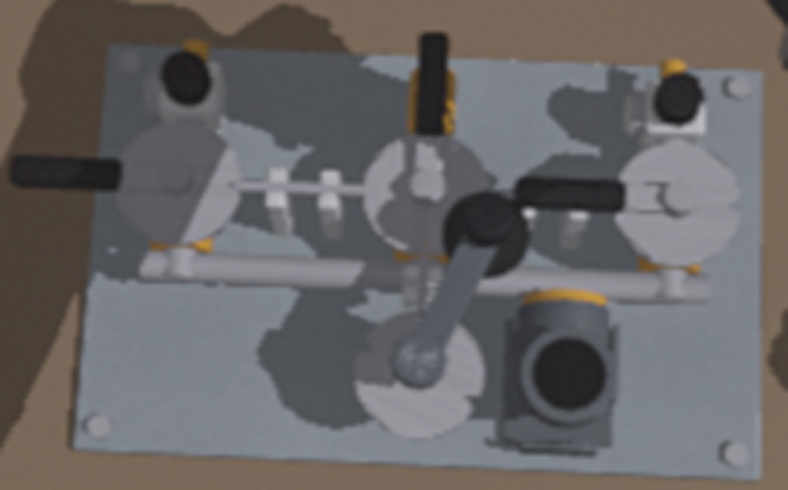

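All the parts are in position and every stop was felt, so I'm handing in.

```bash
python3 -c "
from workcell import *
print(state()['clock']);print(hand_in())"
```

```text
21.9833
the job is handed in; nothing more can be done
None
```

The job is done and handed in at about 22 s. I shut supply B (the right lever, which had been nearly shut), then supply A (the left lever). I then opened the vent and swung the clamp arm round to its stop.

- **Stops felt:** Each lever and the clamp was followed until it stopped moving and the force rose to roughly 15–22 N, then released. No lever was blocked when its turn came: the vent moved at about 4 N once both supplies were home, and the clamp at 7 N or less once the vent was open.
- **Last pictures, levers and clamp:**
  - Supply A lies in line with the row and its stop. Supply B lies in line too, judged by eye because the knob merged with its outline.
  - The vent points straight away from the robot, at −0.04 rad in the world frame, which matches the rig's yaw.
  - The clamp measures about 1.13 rad in the picture and 1.157 rad from the gripper at its stop, against the stated 1.15. That difference is within the measurement error.
- **Surroundings:** The elbow is still in its saddle with its mouth clear. The other things on the bench look undisturbed. The gripper was open, about 0.3 m above the bench and touching nothing.

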